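# Make up the titration kit and the fuel kit for the next chemistry class

## Task

Make up two class kits from the glassware on the bench: in the three-compartment tray put the bunged conical flask in the wide middle compartment, with the amber bottle in one outer compartment and the small beaker in the other, and in the two-compartment tray put the spirit burner in one compartment and the small steel can in the other. Stand every piece upright and flat on the tray floor, and set it down gently: never let it drop. The large beaker belongs to neither kit: leave it standing where it is.

Things in the scene. Friction and masses are not known exactly. Their poses are not given: they have to be found in the camera images.
- tray_three: The titration kit's tray: long open tray of white plastic, 92 x 232, with three compartments in a row along y: a wide middle one (84 x 84 inside, centre at y = 0) and two narrower outer ones (84 across by 66 along the tray, centres at y = +79 and -79). All sizes in mm. Origin: centre of the underside; x across the tray (92), y along it, z up. Floor 4 thick, all walls and dividers 4 thick, rim 22 above the bench. The tray stays put on the bench; its place and yaw vary.
- tray_two: The fuel kit's tray: shorter open tray of white plastic, 92 x 180, with two equal compartments (84 x 84 inside, centres at y = +44 and -44). All sizes in mm. Origin: centre of the underside; x across the tray (92), y along it, z up. Floor 4 thick, all walls and dividers 4 thick, rim 22 above the bench. The tray stays put on the bench; its place and yaw vary.
- flask: Conical glass flask closed with a dark rubber bung, about 110 g, one rigid piece. Base 64 in diameter, cone narrowing to a neck 22 in diameter from 72 above the underside; bead at 101 to 105 and bung above it to 119, both about 25 in diameter: grip it there. All sizes in mm. Origin: centre of the underside; z points up; round, so its yaw does not matter. Loose.
- dropper: Small amber glass bottle with a paper label and black screw cap, about 75 g. Straight body 38 in diameter up to 52, then a shoulder; cap 24 in diameter from 60 to 86 (its top). All sizes in mm. Origin: centre of the underside; z points up; round, so its yaw does not matter. Loose.
- beaker_small: Small empty clear glass beaker, about 40 g: straight cylinder 42 in diameter, 60 high, open on top, wall 2. It is the smaller of the two beakers. All sizes in mm. Origin: centre of the underside; z points up; round, so its yaw does not matter. Loose.
- burner: Spirit burner, about 150 g, one rigid piece: squat clear glass reservoir 64 in diameter (up to 36, then doming in), brass collar 34 in diameter from 54 to 63, tapering metal cap 29 to 27 in diameter from 63 to 100 (its top): grip it by the cap. All sizes in mm. Origin: centre of the underside; z points up; round, so its yaw does not matter. Loose.
- can: Metal calorimeter can of plain steel, about 120 g: straight cylinder 54 in diameter, 75 high, open on top, wall 2. All sizes in mm. Origin: centre of the underside; z points up; round, so its yaw does not matter. Loose.
- beaker_large: Large empty clear glass beaker, 70 in diameter, 95 high, standing among the stock; not part of any kit. All sizes in mm. Origin: centre of the underside; z points up; round, so its yaw does not matter. Loose.

How it is judged:
At the end, for the whole second after the job is handed in: Flask in the middle, amber bottle and small beaker one in each outer compartment of the three-part tray, burner and can one in each compartment of the other; each within 15 mm (flask), 19 or 20 mm of the compartment centre, upright within 0.1 rad, flat on the tray floor (within 4 mm), at rest (x of flask in the frame of tray_three between -0.03 and 0.03 m and z of flask in the frame of tray_three between 0 and 0.008 m and angle between each of flask, dropper, beaker_small, burner, can's own z axis and vertical below 0.1 rad and linear speed of each of flask, dropper, beaker_small, burner, can below 0.02 m/s and x of dropper in the frame of tray_three between -0.03 and 0.03 m and z of dropper in the frame of tray_three between 0 and 0.008 m and x of beaker_small in the frame of tray_three between -0.03 and 0.03 m and z of beaker_small in the frame of tray_three between 0 and 0.008 m and x of burner in the frame of tray_two between -0.03 and 0.03 m and z of burner in the frame of tray_two between 0 and 0.008 m and x of can in the frame of tray_two between -0.03 and 0.03 m and z of can in the frame of tray_two between 0 and 0.008 m and y of flask in the frame of tray_three between -0.015 and 0.015 m and ((y of dropper in the frame of tray_three between 0.06 and 0.098 m and y of beaker_small in the frame of tray_three between -0.098 and -0.06 m) or (y of beaker_small in the frame of tray_three between 0.06 and 0.098 m and y of dropper in the frame of tray_three between -0.098 and -0.06 m)) and ((y of burner in the frame of tray_two between 0.024 and 0.064 m and y of can in the frame of tray_two between -0.064 and -0.024 m) or (y of can in the frame of tray_two between 0.024 and 0.064 m and y of burner in the frame of tray_two between -0.064 and -0.024 m))); the robot touches nothing.
It fails at once if a piece of a kit is dropped or knocked flying (moves faster than 0.75 m/s while not in the fingers: a fall of about 3 cm) ((linear speed of flask above 0.75 m/s and contact force between flask and the fingers below 0.05 N) or (linear speed of dropper above 0.75 m/s and contact force between dropper and the fingers below 0.05 N) or (linear speed of beaker_small above 0.75 m/s and contact force between beaker_small and the fingers below 0.05 N) or (linear speed of burner above 0.75 m/s and contact force between burner and the fingers below 0.05 N) or (linear speed of can above 0.75 m/s and contact force between can and the fingers below 0.05 N)).
It fails at once if the large beaker is pushed more than 25 mm from its place or tipped over (distance of beaker_large from where it was at the start of the episode above 0.025 m or angle between beaker_large's own z axis and vertical above 0.35 rad).
It also fails if it takes over 136 s, if anything falls off the work surface, if the arm or the gripper's body presses on something with over 40 N, if the wrist force passes 120 N, or if a joint passes its speed limit or range.

## Robot

A 7-joint arm with a two-finger parallel gripper is mounted at the origin on the work surface. World frame = base frame: x ahead of the robot, y to its left, z up, the work surface at z = 0. Lengths are in m, angles in rad, forces in N, time in s.
With the tool pointing down it reaches from about 0.425 to 0.975 m from the base axis. Payload 16.7 kg.
Tool frame: the origin (TCP) lies between the finger pads; the fingertips stand 8 mm ahead of it and the grasp point (between the pads) lies 11 mm behind it; z points along the fingers, y is the direction in which the jaws open and shut (so a half turn about z gives the same grasp; the last joint's range is limited). The gripper opens to 85 mm and grips with 20 to 120 N. Pads are 22 mm wide; open, the fingers measure 114 mm over their backs; the gripper's body (76 mm by 85 mm) begins 54 mm behind the grasp point. The pads swing forward as they close: fully open they stand 13 mm farther back than shut.
Start: joints at [-1.375, 0.426, 0.074, 1.606, -0.034, 1.111, -0.067], TCP at [0.228, 0.635, 0.203] pointing down, gripper open.
Joint ranges: [-2.85, 2.85], [-0.5, 2.14], [-1.23, 1.37], [0.21, 2.46], [-1.02, 4.16], [0.16, 2.05], [-2.73, 2.73]. Speed limits (rad/s): [1.89, 1.89, 2.39, 2.39, 3.01, 3.01, 3.01].

## Interface

Orientations are given as a unit quaternion [w, x, y, z].
In Python, from bench import move_pose, move_linear, movej, move_gripper, dwell, solve_ik, sense, capture, camera_info, PlanningError, close_job gives the robot as it stands. The module is installed in compiled form; this text tells all that it offers. Calls block until the motion is done:
- move_pose(position, orientation): joint-space move of the TCP to a pose.
- move_linear(position, max_speed=0.15, frame=None, force_limit=None): straight line of the TCP; frame=None keeps the orientation; max_speed is the mean speed in m/s. With force_limit (N) it stops when the force on the tool has changed by that much, and returns True; else False.
- movej(angles): joint-space move.
- move_gripper(opening, squeeze=None): finger opening in m; squeeze is the grip in N (None keeps the last); returns when the fingers have stopped.
- dwell(seconds).
- solve_ik(position, orientation): joint angles nearest the present ones, or None.
- sense(): the state.
- capture(name): name is "scene" or "top" or "wrist"; returns the picture (384x512x3 uint8, blue, green, red); there is no depth.
- camera_info(name): a dict with "fx", "fy", "cx", "cy" (pixels), "origin" and "attitude" of the camera in the world. Camera axes: x right, y down, z forward; pixel columns grow to the right and rows downward; lengths in m; the calibration is good to about 2 mm. The wrist camera is an equidistant fisheye: a pixel r from the principal point sees the ray r / f radians off the axis. A picture is of the moment at which its call begins: read the wrist's pose just before it. camera_info takes no time and is no camera call; for the wrist camera it gives the pose at the moment of the call.
A pose or a line that the arm cannot do raises PlanningError and nothing moves.
- close_job(): hands the job in, once; it reports no verdict.
The state is a dict: "t": time; "q": joint angles; "joint_vel": joint speeds; "effort": joint torques, N m; "position": TCP position; "ee_rot": TCP orientation; "force": force on the tool from outside, world axes, zero at the start; "moment": the same for the moment, N m; "width": finger opening in m.
Only numpy, scipy, OpenCV 4.12 (cv2) and the standard library are available. Lean on these libraries where they do the work, as an engineer would, in place of code of your own. Each camera call takes 0.05 s, during which the arm holds its last target.

## Working session

There is one attempt and no reset: what is moved stays moved. The work goes in short steps, each a Python script; the robot and the scene stay as the last script left them, time stands still between calls to the robot, and variables do not carry over. Pictures are saved under pics/ and viewed, and the job is handed in when it is done.

```bash
mkdir -p pics; ls
python3 - <<'E'
from bench import *
import cv2
print(sense())
for n in ("scene","top","wrist"):
    i=camera_info(n); print(n,i)
    cv2.imwrite(f"pics/{n}0.png",capture(n))
E
```

```text
pics
{'t': 0.0, 'q': array([-1.37548469,  0.42673038,  0.07385444,  1.60660204, -0.03414183,
        1.11080325, -0.06711508]), 'joint_vel': array([ 5.60523949e-04, -4.69647388e-04, -1.81234368e-03,  9.76290860e-05,
        6.67841569e-04,  8.08077806e-04, -1.42844661e-04]), 'effort': array([-3.66329637e-03, -9.49808836e+01,  3.75913784e+00, -4.63551700e+01,
        1.91187649e-02,  9.87694744e-03, -1.03114196e-04]), 'position': array([0.22803214, 0.6348449 , 0.20221399]), 'ee_rot': array([-8.10148387e-05,  1.71586661e-01,  9.85168821e-01, -6.36740430e-04]), 'force': array([-0.30953614, -0.53199225,  0.33606742]), 'moment': array([-0.07249659, -0.02307081, -0.01251535]), 'width': 0.08536719954973569}
scene {'fx': 348.48288364667553, 'fy': 348.48288364667553, 'cx': 250.33055982181824, 'cy': 193.83529944420866, 'origin': array([1.15154523, 0.64081132, 0.6295101 ]), 'attitude': array([-0.16296712,  0.30888143,  0.82636662, -0.44176033])}
top {'fx': 457.2097352460362, 'fy': 457.2097352460362, 'cx': 250.66062604135575, 'cy': 188.47711249638587, 'origin': array([ 0.46182996, -0.0129716 ,  1.17527794]), 'attitude': array([ 0.04141369, -0.70436164,  0.70839334, -0.0183974 ])}
wrist {'fx': 297.3186396354542, 'fy': 297.3186396354542, 'cx': 249.54982542225508, 'cy': 188.40982392965125, 'origin': array([0.15938558, 0.66063274, 0.37398007]), 'attitude': array([0.12133949, 0.80883347, 0.56902631, 0.08528892])}
```

View pics/top0.png

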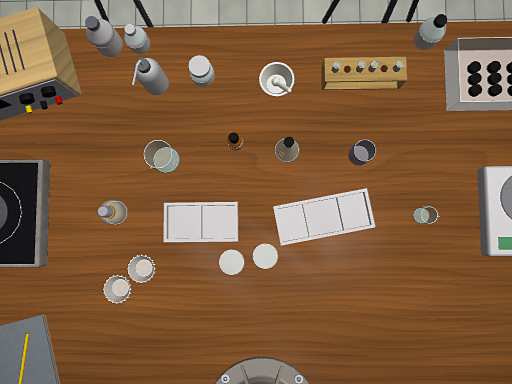

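View pics/scene0.png

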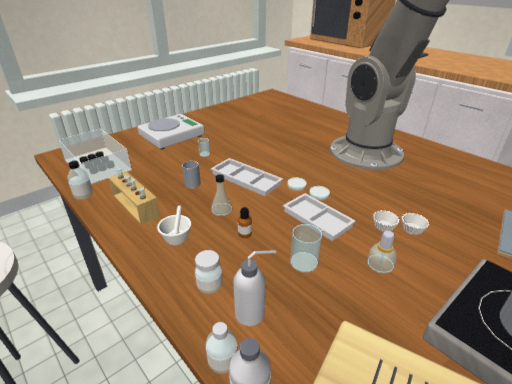

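View pics/wrist0.png

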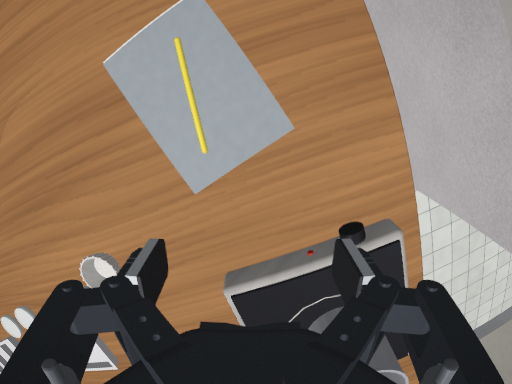

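```bash
cat > h.py <<'E'
import numpy as np, cv2
from scipy.spatial.transform import Rotation as R
from bench import *
def rot(q): return R.from_quat([q[1],q[2],q[3],q[0]])
def ray(n,u,v,i=None):
    i=i or camera_info(n); a=(u-i['cx'])/i['fx']; b=(v-i['cy'])/i['fy']
    if n=='wrist':
        t=np.hypot(a,b); d=np.array([a/t*np.sin(t),b/t*np.sin(t),np.cos(t)]) if t>0 else np.array([0,0,1.])
    else: d=np.array([a,b,1.])
    return np.array(i['origin']),rot(i['attitude']).apply(d)
def pt(n,u,v,z,i=None):
    o,d=ray(n,u,v,i); return (o+d*(z-o[2])/d[2])
def proj(n,p,i=None):
    i=i or camera_info(n); c=rot(i['attitude']).inv().apply(np.asarray(p)-i['origin'])
    if n=='wrist':
        th=np.arctan2(np.hypot(c[0],c[1]),c[2]); ph=np.arctan2(c[1],c[0]); a,b=th*np.cos(ph),th*np.sin(ph)
    else: a,b=c[0]/c[2],c[1]/c[2]
    return i['cx']+i['fx']*a,i['cy']+i['fy']*b
E
python3 - <<'E'
from h import *
im=cv2.imread('pics/top0.png')
hsv=cv2.cvtColor(im,cv2.COLOR_BGR2HSV)
m=((hsv[...,1]<25)&(hsv[...,2]>150)).astype(np.uint8)*255
m=cv2.morphologyEx(m,cv2.MORPH_CLOSE,np.ones((5,5)))
for c in cv2.findContours(m,cv2.RETR_EXTERNAL,cv2.CHAIN_APPROX_NONE)[0]:
    r=cv2.minAreaRect(c)
    if 1500<cv2.contourArea(c)<6000 and 150<r[0][0]<380 and r[0][1]>180:
        b=cv2.boxPoints(r); P=np.array([pt('top',u,v,.022) for u,v in b])
        print(r, P[:,:2].mean(0), [np.linalg.norm(P[k]-P[k-1]).round(4) for k in range(4)]); e=max((P[k]-P[k-1] for k in range(4)),key=np.linalg.norm); print(np.arctan2(e[1],e[0]))
cv2.imwrite('pics/t_a.png',cv2.resize(im[120:270,85:275],None,fx=4,fy=4,interpolation=2))
cv2.imwrite('pics/t_b.png',cv2.resize(im[120:270,265:455],None,fx=4,fy=4,interpolation=2))
E
```

```text
((200.5, 221.5), (39.0, 73.0), 90.0) [0.47713779 0.15180471] [np.float64(0.0986), np.float64(0.1859), np.float64(0.098), np.float64(0.1845)]
-1.5769207602743813
((323.6766662597656, 216.40711975097656), (39.58064270019531, 95.88584899902344), 78.9765396118164) [ 0.48837688 -0.15818509] [np.float64(0.099), np.float64(0.2408), np.float64(0.0987), np.float64(0.2389)]
-1.3840672010437252
```

View pics/t_a.png

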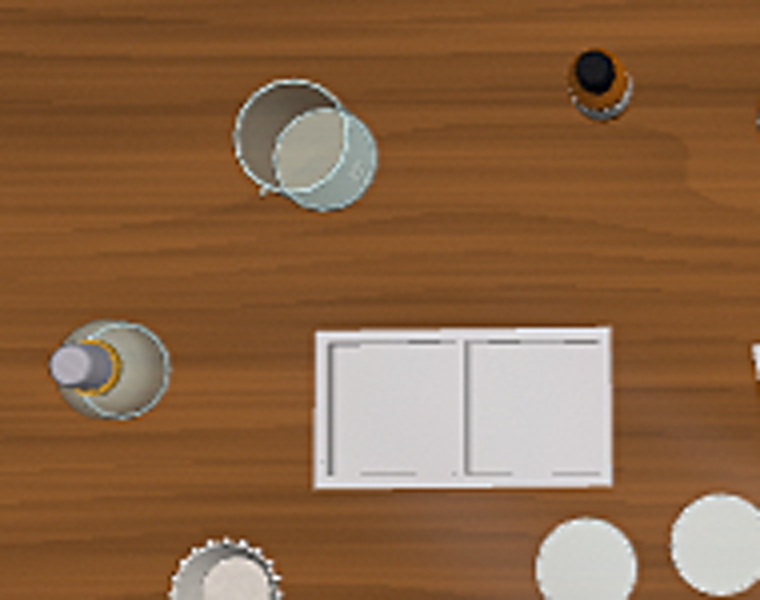

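View pics/t_b.png

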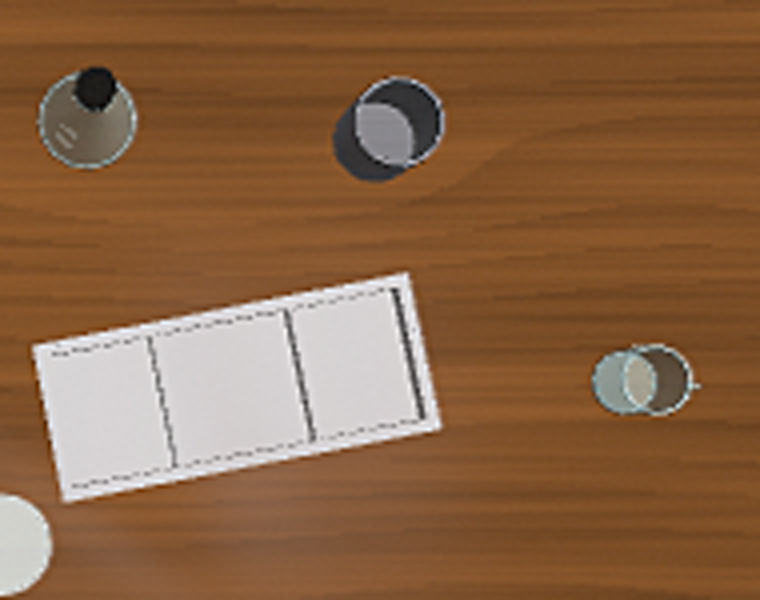

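Run:
```python
from h import *
D={'burner':[(0,71,366,.1),(0,121,370,.033)],'dropper':[(0,595,73,.086)],'large':[(0,292,136,.095),(0,325,158,0)],
'flask':[(1,96,88,.119),(1,88,120,.004)],'can':[(1,400,121,.075),(1,374,141,0)],'small':[(1,658,380,.06),(1,625,383,0)]}
for k,l in D.items():
    for s,X,Y,z in l:
        u=(X+.5)/4-.5+(85 if s==0 else 265); v=(Y+.5)/4-.5+120
        p=pt('top',u,v,z); print(k,p.round(4),np.hypot(*p[:2]).round(3),np.array(proj('scene',p)).round(1))
def tray(c,yaw,ys):
    for y in ys: 
        p=np.array([c[0]-np.sin(yaw)*y,c[1]+np.cos(yaw)*y,.004]);print(y,p.round(4),np.hypot(*p[:2]).round(3))
tray((.4768,.1510),-.006,(.044,-.044)); tray((.4884,-.1582),.1867,(.079,0,-.079))
# scene check of tray corners
for c,yaw,L in (((.4768,.1510),-.006,.09),((.4884,-.1582),.1867,.116)):
  for sx in(-1,1):
    for sy in(-1,1):
      q=R.from_euler('z',yaw).apply([sx*.046,sy*L,.022])+[*c,0]; print(np.array(proj('scene',q)).round(1),np.array(proj('top',q)).round(1))
im=cv2.imread('pics/scene0.png')
cv2.imwrite('pics/s_a.png',cv2.resize(im[130:280,180:300],None,fx=4,fy=4,interpolation=2))
cv2.imwrite('pics/s_b.png',cv2.resize(im[170:280,270:410],None,fx=4,fy=4,interpolation=2))
```

```text
burner [0.5016 0.3748 0.1   ] 0.626 [386.9 232.5]
burner [0.5014 0.367  0.033 ] 0.621 [378.2 251.8]
dropper [0.6774 0.0636 0.086 ] 0.68 [243.8 207.4]
large [0.6393 0.2455 0.095 ] 0.685 [305.5 232.2]
large [0.6402 0.2463 0.    ] 0.686 [302.3 261.6]
flask [ 0.6607 -0.0679  0.119 ] 0.664 [218.6 175.4]
flask [ 0.6614 -0.0684  0.004 ] 0.665 [220.3 207.9]
can [ 0.6468 -0.253   0.075 ] 0.695 [189.  163.8]
can [ 0.6466 -0.2524  0.    ] 0.694 [191.4 183.2]
small [ 0.4904 -0.4063  0.06  ] 0.637 [202.4 139.6]
small [ 0.4901 -0.4067  0.    ] 0.637 [203.7 153.5]
0.044 [0.4771 0.195  0.004 ] 0.515
-0.044 [0.4765 0.107  0.004 ] 0.488
0.079 [ 0.4737 -0.0806  0.004 ] 0.481
0 [ 0.4884 -0.1582  0.004 ] 0.513
-0.079 [ 0.5031 -0.2358  0.004 ] 0.556
[303.9 193.1] [236.2 240. ]
[351.7 219.9] [165.  239.8]
[283.1 204.2] [236.4 203.4]
[330.9 233.9] [165.6 203.4]
[228.3 157.9] [373.1 225.6]
[280.1 178. ] [281.7 243.3]
[211.  167.6] [365.3 189.5]
[263.8 189.7] [274.6 207.2]
```

View pics/s_a.png

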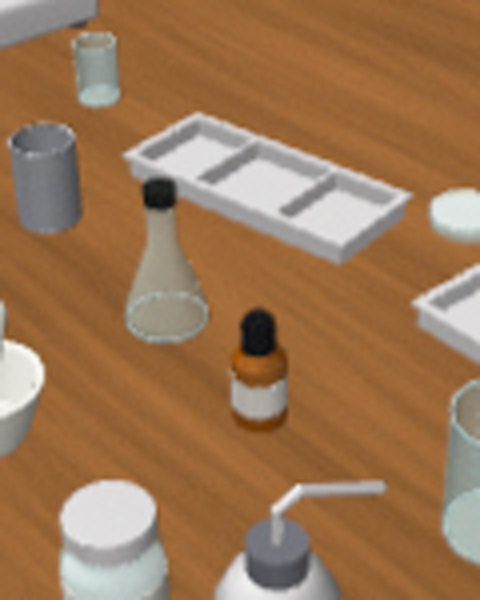

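View pics/s_b.png

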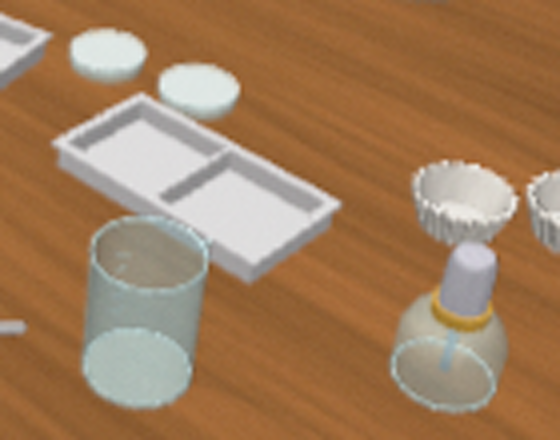

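```bash
cat >> h.py <<'E'
def down(psi):
    y=np.array([np.cos(psi),np.sin(psi),0]); z=np.array([0,0,-1.]); x=np.cross(y,z)
    q=R.from_matrix(np.c_[x,y,z]).as_quat(); return np.array([q[3],q[0],q[1],q[2]])
OBJ={'burner':(.5018,.3755),'dropper':(.6774,.0636),'flask':(.661,-.068),'can':(.6467,-.2527),'small':(.4903,-.4065)}
DST={'burner':(.4771,.195),'can':(.4765,.107),'dropper':(.4737,-.0806),'flask':(.4884,-.1582),'small':(.5031,-.2358)}
TY={'burner':-.006,'can':-.006,'dropper':.187,'flask':.187,'small':.187}
DIA={'burner':.028,'dropper':.024,'flask':.025,'can':.054,'small':.042}
GZ={'burner':.080,'dropper':.071,'flask':.109,'can':.056,'small':.043}  # grip height
E
python3 - <<'E'
from h import *
for k in OBJ:
    for off in (0,np.pi):
        for nm,(x,y) in (('pick',OBJ[k]),('place',DST[k])):
            r=[]
            for z in (GZ[k]-.015,.27):
                q=solve_ik([x,y,z],down(TY[k]+off)); r.append(None if q is None else q.round(2))
            print(k,nm,round(off,1),r)
E
```

```text
burner pick 0 [array([-1.03,  0.52,  0.37,  1.85, -0.25,  0.82, -0.53]), array([-1.1 ,  0.31,  0.45,  1.66, -0.14,  1.2 , -0.62])]
burner place 0 [array([-0.93,  0.38,  0.51,  2.1 , -0.28,  0.72, -0.25]), array([-1.03,  0.1 ,  0.57,  1.9 , -0.06,  1.15, -0.45])]
burner pick 3.1 [array([-0.59,  0.5 , -0.2 ,  1.82,  0.13,  0.83,  2.28]), array([-0.66,  0.3 , -0.11,  1.63,  0.03,  1.21,  2.36])]
burner place 3.1 [array([-0.45,  0.35, -0.07,  2.08,  0.04,  0.72,  2.59]), array([-0.62,  0.1 ,  0.12,  1.88, -0.01,  1.16,  2.64])]
dropper pick 0 [array([-0.63,  0.67,  0.64,  1.73, -0.49,  0.9 ,  0.4 ]), array([-0.71,  0.47,  0.75,  1.54, -0.33,  1.26,  0.28])]
dropper place 0 [array([-0.72,  0.48,  0.94,  2.2 , -0.59,  0.74,  0.81]), array([-0.93,  0.01,  1.  ,  1.98, -0.01,  1.15,  0.26])]
dropper pick 3.1 [array([-0.91,  0.98,  1.2 ,  1.75, -1.  ,  1.16, -2.35]), array([-0.92,  0.67,  1.21,  1.55, -0.63,  1.36, -2.61])]
dropper place 3.1 [array([-0.87,  0.67,  1.21,  2.2 , -0.86,  0.88, -2.06]), None]
flask pick 0 [array([-0.47,  0.61,  0.68,  1.75, -0.46,  0.94,  0.58]), array([-0.57,  0
[... 781 characters left out ...]
 0.7 ,  1.21,  1.52, -0.66,  1.38, -2.33])]
can place 3.1 [array([ 0.48,  0.55, -1.03,  2.11,  0.65,  0.84,  2.2 ]), array([ 0.6 ,  0.16, -1.04,  1.88,  0.15,  1.18,  2.65])]
small pick 0 [array([ 0.01,  0.73,  0.82,  1.86, -0.69,  0.87,  1.37]), array([-0.13,  0.47,  1.02,  1.66, -0.42,  1.25,  1.16])]
small place 0 [array([-0.28,  0.6 ,  0.79,  2.05, -0.62,  0.75,  1.09]), array([-0.52,  0.27,  1.03,  1.83, -0.25,  1.18,  0.77])]
small pick 3.1 [array([-0.09,  0.84,  1.01,  1.86, -0.87,  0.96, -1.62]), array([-0.21,  0.57,  1.22,  1.66, -0.56,  1.3 , -1.85])]
small place 3.1 [array([-0.41,  0.72,  1.01,  2.05, -0.84,  0.85, -1.86]), array([-0.64,  0.36,  1.23,  1.84, -0.36,  1.2 , -2.25])]
```

```bash
cat >> h.py <<'E'
def goto(x,y,z,psi):
    s=sense(); 
    try: move_linear([x,y,z],max_speed=.25,frame=down(psi))
    except PlanningError as e:
        print('lin fail',e); move_pose([x,y,z],down(psi))
def tz(k): return GZ[k]-.011-.3*DIA[k]*.5
def pick(k,dxy=(0,0)):
    x,y=np.array(OBJ[k])+dxy; psi=TY[k]; z=tz(k)
    move_gripper(.085)
    move_linear([x,y,z],max_speed=.15)
    move_gripper(max(DIA[k]-.02,0),squeeze=35)
    w=sense()['width']; f0=sense()['force']
    move_linear([x,y,z+.03],max_speed=.06); move_linear([x,y,z+.15],max_speed=.2)
    s=sense(); print(k,'width',w,s['width'],'dF',s['force']-f0,'t',s['t'])
def place(k,open_to=None):
    x,y=DST[k]; z=tz(k)+.004
    goto(x,y,z+.15,TY[k])
    move_linear([x,y,z+.02],max_speed=.15)
    move_linear([x,y,z+.003],max_speed=.04)
    dwell(.2); hit=move_linear([x,y,z-.001],max_speed=.01,force_limit=4)
    s=sense(); print(k,'touch',hit,s['position'].round(4)-[x,y,z],'w',s['width'])
    move_gripper(min(.085,DIA[k]+.03)); dwell(.2)
    move_linear([x,y,z+.03],max_speed=.08); move_linear([x,y,z+.15],max_speed=.25)
    print('t',sense()['t'])
E
python3 - <<'E'
from h import *
x,y=OBJ['burner']
move_pose([x,y,.22],down(TY['burner']))
i=camera_info('wrist');im=capture('wrist');cv2.imwrite('pics/w1.png',im)
print(sense()['t'],sense()['position'],proj('wrist',[x,y,.1],i),proj('wrist',[x,y,0],i))
E
```

```text
1.6083 [0.50074889 0.37710817 0.21975511] (np.float64(248.86003584799693), np.float64(176.6658938881201)) (np.float64(249.08717405244747), np.float64(157.6850737264873))
```

View pics/w1.png

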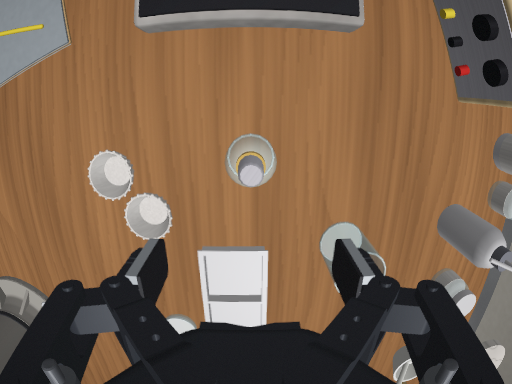

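Burner cap top is seen at (251,177), against the predicted (249,177), and its base at (251,160), against (249,158). They agree to about 2 mm, so I'll pick and place the burner.

Run:
```python
from h import *
pick('burner')
i=camera_info('wrist');cv2.imwrite('pics/w2.png',capture('wrist'))
place('burner')
cv2.imwrite('pics/w3.png',capture('wrist'))
```

```text
burner width 0.02385038768525071 0.02446823919310357 dF [ 1.81603403  0.86356357 -7.9438013 ] t 5.0083
burner touch True [0.0003 0.0002 0.0004] w 0.024337439045091818
t 9.85
```

View pics/w3.png

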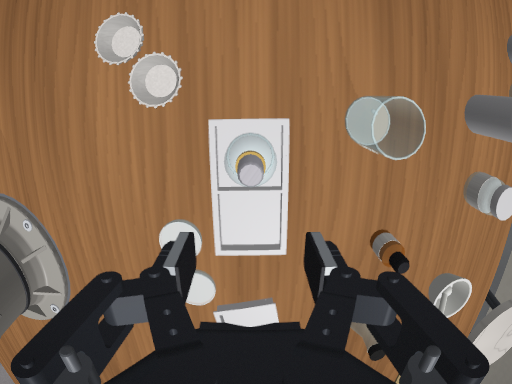

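Burner stands upright in its compartment at (250,160), and the dropper comes next.

Run:
```python
from h import *
x,y=OBJ['dropper']; goto(x,y,.2,TY['dropper'])
i=camera_info('wrist');cv2.imwrite('pics/w4.png',capture('wrist')); print([np.round(proj('wrist',[x,y,z],i),1) for z in(.086,0)])
```

```text
[array([248.4, 177.4]), array([248.7, 160.1])]
```

View pics/w4.png

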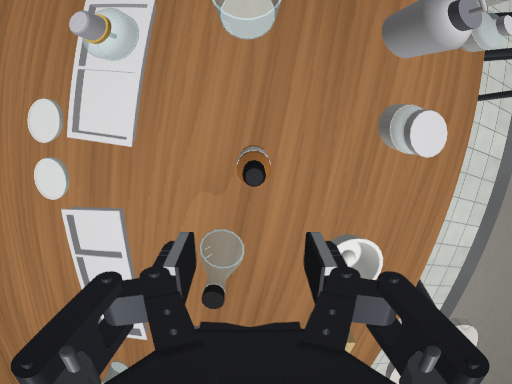

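Run:
```python
from h import *
print(pt('wrist',254,174,.086),sense()['position'])
im=cv2.imread('pics/w4.png');cv2.imwrite('pics/w4c.png',cv2.resize(im[130:210,210:300],None,fx=6,fy=6,interpolation=2))
```

```text
[0.68223942 0.06829768 0.086     ] [0.67655604 0.06473929 0.19995778]
```

View pics/w4c.png

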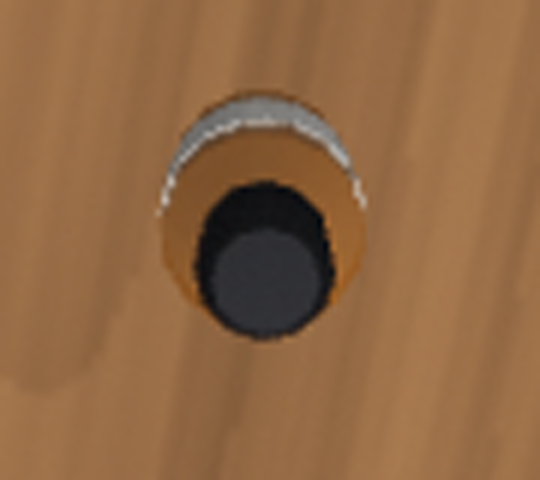

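Run:
```python
from h import *
pick('dropper',(.003,0.001))
cv2.imwrite('pics/w5.png',capture('wrist'))
place('dropper')
cv2.imwrite('pics/w6.png',capture('wrist'))
x,y=OBJ['small']; z=.25
goto(*DST['dropper'],z,TY['small']); goto(x,y,.2,TY['small'])
i=camera_info('wrist');cv2.imwrite('pics/w7.png',capture('wrist')); print([np.round(proj('wrist',[x,y,z],i),1) for z in(.06,0)])
```

```text
dropper width 0.0042562874017294736 0.004031871527173606 dF [  1.96333242  -0.10467872 -16.53298898] t 14.7
dropper touch False [ 0.e+00 -1.e-04 -1.e-03] w 0.0038725749500688944
t 20.15
[array([247.4, 171.1]), array([247.7, 160. ])]
```

View pics/w6.png

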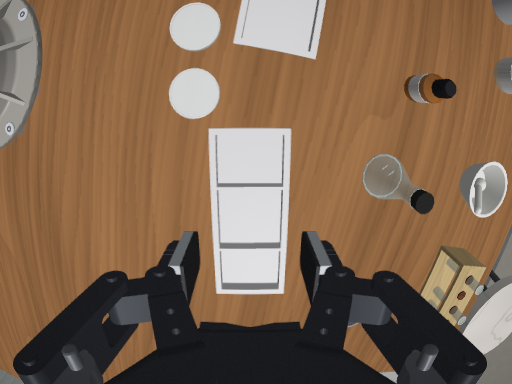

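View pics/w7.png

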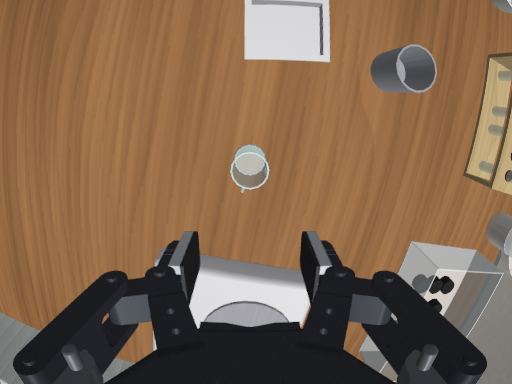

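View pics/w5.png

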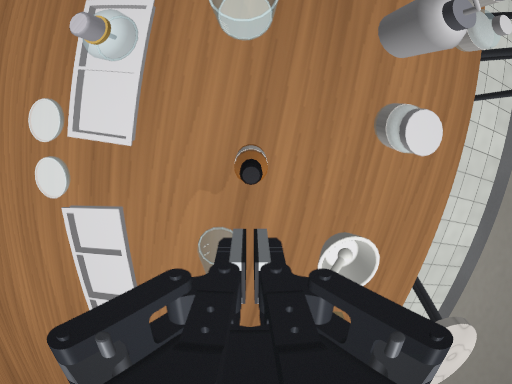

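View pics/w2.png

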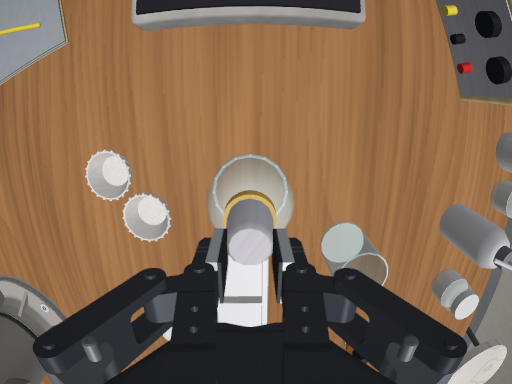

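Run:
```python
from h import *
cv2.imwrite('pics/top1.png',capture('top'))
im=cv2.imread('pics/top1.png');cv2.imwrite('pics/t1a.png',cv2.resize(im[110:260,150:350],None,fx=4,fy=4,interpolation=2))
print(sense()['t'])
```

```text
22.075
```

View pics/t1a.png

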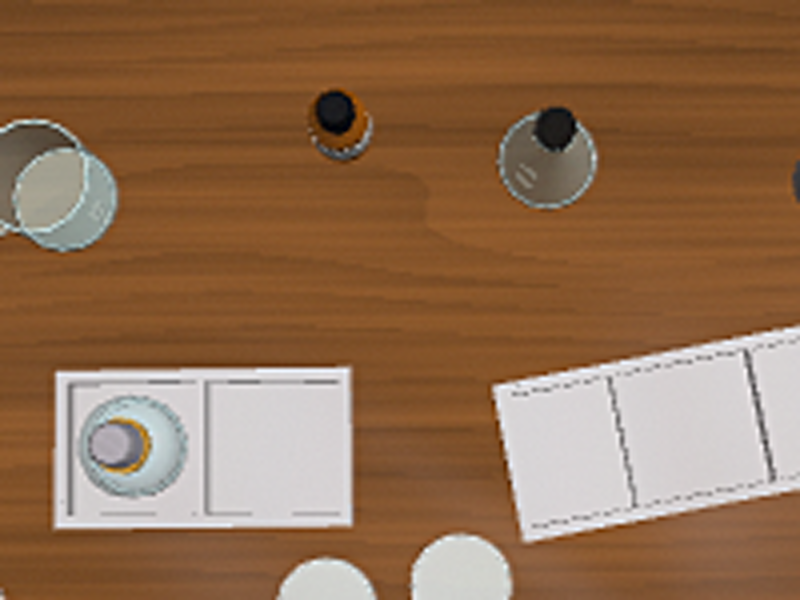

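Run:
```python
from h import *
s=sense(); i=camera_info('wrist'); Rt=rot(s['ee_rot'])
o=Rt.inv().apply(i['origin']-s['position']); print('cam in tool',o)
def tool(u,v,zt):
    _,d=ray('wrist',u,v,i); d=Rt.inv().apply(d); return o+d*(zt-o[2])/d[2]
print('burner cap top in tool',tool(250,238,-.035),tool(250,235,-.035))
print('tcp px',proj('wrist',s['position'],i), 'grasp px',proj('wrist',s['position']-Rt.apply([0,0,.011]),i))
def c(X,Y,z): return pt('top',(X+.5)/4-.5+150,(Y+.5)/4-.5+110,z)
print('burner',c(115,445,.104),c(133,447,.004)); print('dropper',c(335,110,.086))
print('small',pt('wrist',249.5,171,.06),pt('wrist',250,160,0))
for n in ('w2','w5'):
  im=cv2.imread(f'pics/{n}.png');cv2.imwrite(f'pics/{n}c.png',cv2.resize(im[140:300,180:320],None,fx=4,fy=4,interpolation=2))
```

```text
cam in tool [ 0.0748275   0.00186915 -0.1717018 ]
burner cap top in tool [ 0.00643517  0.00210694 -0.035     ] [ 0.00815117  0.00210566 -0.035     ]
tcp px (np.float64(246.56430270184288), np.float64(222.26782251653287)) grasp px (np.float64(246.39166964638062), np.float64(229.63886556726692))
burner [0.47759633 0.19209719 0.104     ] [0.47773097 0.19960028 0.004     ]
dropper [0.67927903 0.0636149  0.086     ]
small [ 0.49282814 -0.40596714  0.06      ] [ 0.49350193 -0.40596048  0.        ]
```

View pics/w2c.png

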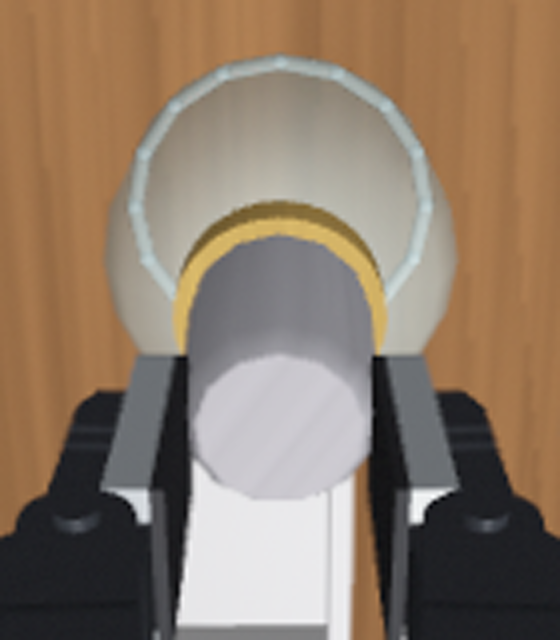

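View pics/w5c.png

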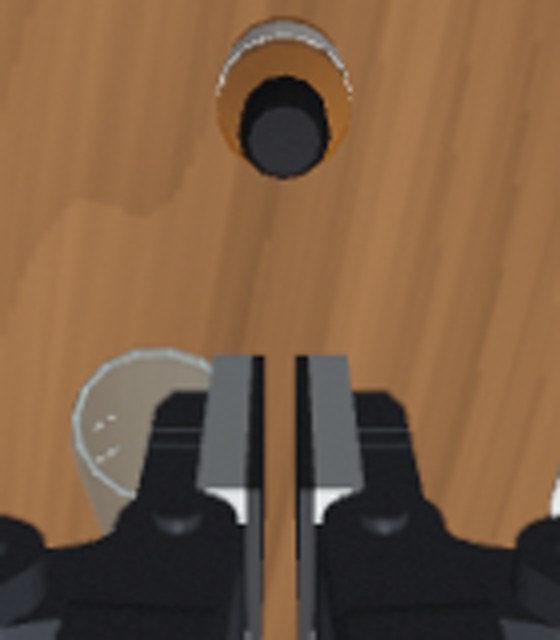

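```bash
cat > h2.py <<'E'
from h import *
def grip(k,x,y,z,tag):
    move_gripper(.085); move_linear([x,y,z],max_speed=.15); s0=sense(); cv2.imwrite(f'pics/{tag}_a.png',capture('wrist'))
    move_gripper(max(DIA[k]-.012,0),squeeze=35); s=sense(); cv2.imwrite(f'pics/{tag}_b.png',capture('wrist'))
    print(k,s0['position'],s0['width'],s0['force'].round(1),'->',s['position'],s['width'],s['force'].round(1),s['t'])
    a=cv2.imread(f'pics/{tag}_a.png')[120:330,150:350];b=cv2.imread(f'pics/{tag}_b.png')[120:330,150:350]
    cv2.imwrite(f'pics/{tag}.png',cv2.resize(np.hstack([a,b]),None,fx=2,fy=2,interpolation=2))
E
python3 - <<'E'
from h2 import *
grip('small',.4915,-.4063,.026,'g1')
E
```

```text
small [ 0.49192277 -0.40668567  0.02686367] 0.08485094425005726 [-0.3  0.   0.2] -> [ 0.49163995 -0.40671778  0.02661034] 0.03990107947334622 [-1.9  0.7  8.4] 24.3667
```

View pics/g1.png

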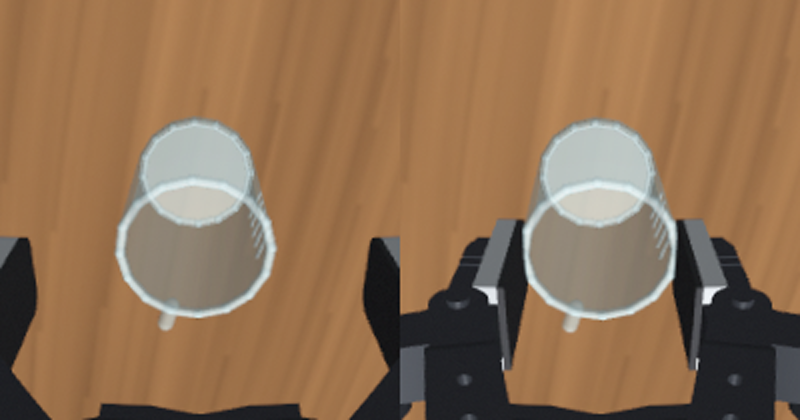

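Run:
```python
from h import *
s=sense(); i=camera_info('wrist'); Rt=rot(s['ee_rot'])
for z in (.008,.002,-.011,-.03):
  for x in (.011,0,-.011):
    u,v=proj('wrist',s['position']+Rt.apply([x,-.021,z]),i); u2,v2=proj('wrist',s['position']+Rt.apply([x,.021,z]),i); print(x,z,((u-150)*2+400,(v-120)*2),((u2-150)*2+400,(v2-120)*2))
```

```text
0.011 0.008 (np.float64(528.0905115384974), np.float64(163.09551910462318)) (np.float64(658.5494223911686), np.float64(163.15996302844974))
0 0.008 (np.float64(529.4271815672275), np.float64(194.6309019286834)) (np.float64(657.4145259771158), np.float64(194.73653218084888))
-0.011 0.008 (np.float64(530.8346298235476), np.float64(224.83985535627346)) (np.float64(656.2208541023551), np.float64(224.98115608465008))
0.011 0.002 (np.float64(525.9330346771449), np.float64(169.510578607311)) (np.float64(660.3596477303253), np.float64(169.5878413862057))
0 0.002 (np.float64(527.3806699420899), np.float64(201.8337154574284)) (np.float64(659.1309061964715), np.float64(201.95523919238678))
-0.011 0.002 (np.float64(528.9015379698837), np.float64(232.71947264670757)) (np.float64(657.8413908115809), np.float64(232.87894137583976))
0.011 -0.011 (np.float64(520.8045471004087), np.float64(184.82412363595836)) (np.float64(664.6645995798985), np.float64(184.9369583167337))
0 -0.011 (np.float64(522.5387704829018), np.float64(218.95460276636743)) (np.float64(663.1933724348096), np.float64(219.11920784334507))
-0.011 -0.011 (np.float64(524.3502633438522), np.float64(251.36552669428812)) (np.float64(661.6581635913208), np.float64(251.57336796874688))
0.011 -0.03 (np.float64(511.97063249353226), np.float64(211.41895734795094)) (np.float64(672.0866600616897), np.float64(211.61161690102182))
0 -0.03 (np.float64(514.2769404553649), np.float64(248.43260170184777)) (np.float64(670.1308481777664), np.float64(248.69010682696677))
-0.011 -0.03 (np.float64(516.6592498315644), np.float64(283.18369652892466)) (np.float64(668.1125912353993), np.float64(283.49257461647676))
```

Run:
```python
from h import *
im=capture('scene');cv2.imwrite('pics/sc2.png',im)
s=sense(); print(proj('scene',s['position']), [np.round(proj('scene',[*s['position'][:2],z]),1) for z in (0,.02,.06,.1)])
cv2.imwrite('pics/sc2c.png',cv2.resize(im[60:180,140:280],None,fx=5,fy=5,interpolation=2))
```

```text
(np.float64(202.81033602515106), np.float64(147.52368487538018)) [array([203.3, 153.7]), array([202.9, 149.1]), array([202.1, 139.6]), array([201.3, 129.9])]
```

View pics/sc2c.png

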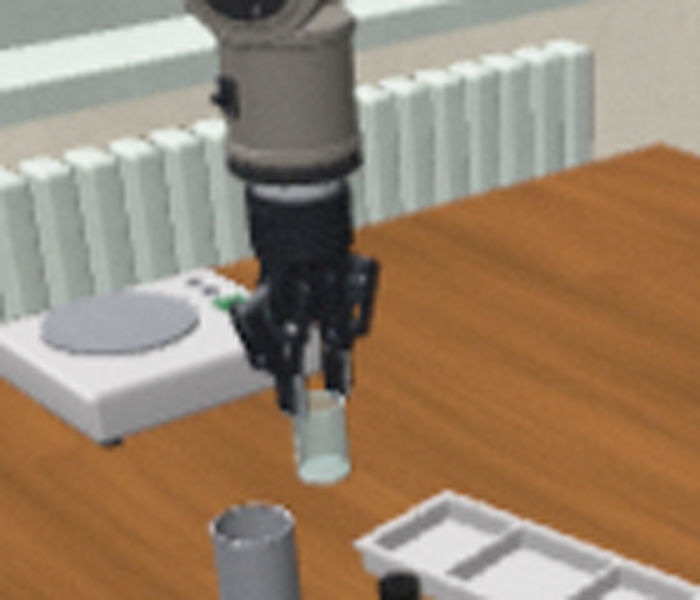

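The scene and wrist views both show the fingertips barely overlapping the beaker's rim, at z ≈ 0.055 with the TCP at 0.027. The real tips therefore sit about 30 mm behind where the text puts them, which explains the missed dropper. I'll probe the bench with the fingers shut to measure this.

Run:
```python
from h2 import *
move_gripper(.085); x,y=.4915,-.4063
move_linear([x,y,.12],max_speed=.2)
goto(.56,-.33,.12,TY['small'])
move_gripper(0.0)
move_linear([.56,-.33,.05],max_speed=.15); dwell(.2)
for z in (.03,.02,.01,.0,-.01,-.02,-.03):
    try: h=move_linear([.56,-.33,z],max_speed=.03,force_limit=5)
    except PlanningError as e: print(z,e); break
    s=sense()
    if h: break
print(z,h,s['position'],s['force'],s['width'],s['t'])
cv2.imwrite('pics/sc3.png',cv2.resize(capture('scene')[100:200,150:290],None,fx=5,fy=5,interpolation=2))
```

```text
-0.03 True [ 0.56028673 -0.33009821 -0.02828357] [-0.5103315   1.05245573 10.37900018] -0.0003016342756846352 31.3083
```

View pics/sc3.png

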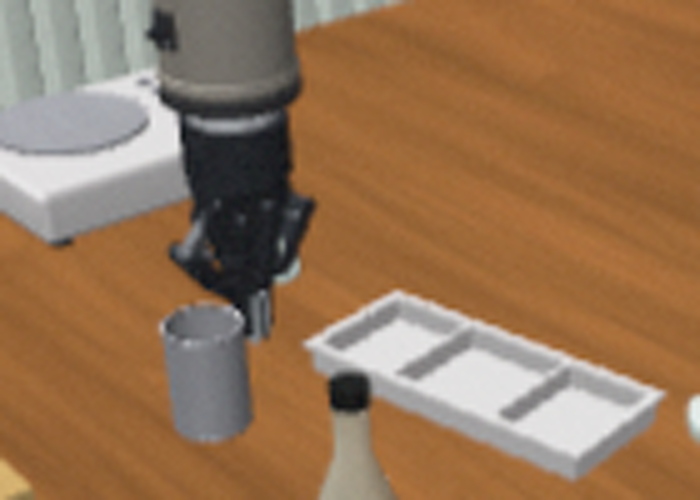

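Shut tips touch the bench at TCP z = −0.028, so the stated tool length is 36 mm too long. I'll lower all grasps by 36 mm to correct for it and redo the small beaker.

```bash
cat >> h.py <<'E'
GZ.update(small=.046,dropper=.080,flask=.109,can=.058)
def tz(k): return GZ[k]-.047-.15*DIA[k]
E
cat >> h2.py <<'E'
def lift(k,x,y,z):
    f0=sense()['force']; move_linear([x,y,z+.03],max_speed=.06); move_linear([x,y,z+.15],max_speed=.2); dwell(.1)
    s=sense(); print('lift w',s['width'],'F',s['force'].round(1),'t',s['t'])
E
python3 - <<'E'
from h2 import *
move_linear([.56,-.33,.12],max_speed=.2)
x,y=.4915,-.4063; goto(x,y,.12,TY['small'])
z=tz('small'); grip('small',x,y,z,'g2'); lift('small',x,y,z)
cv2.imwrite('pics/w8.png',capture('wrist')); cv2.imwrite('pics/sc4.png',capture('scene'))
E
```

```text
small [ 0.49188805 -0.4067801  -0.00645782] 0.08520332242055399 [ 0.2 -0.1  0.3] -> [ 0.49177535 -0.40636464 -0.00671258] 0.041772155206324275 [-1.1  2.4  7. ] 35.1167
lift w 0.041902197587644685 F [ 0.4 -0.1 -1.1] t 36.6667
```

View pics/g2.png

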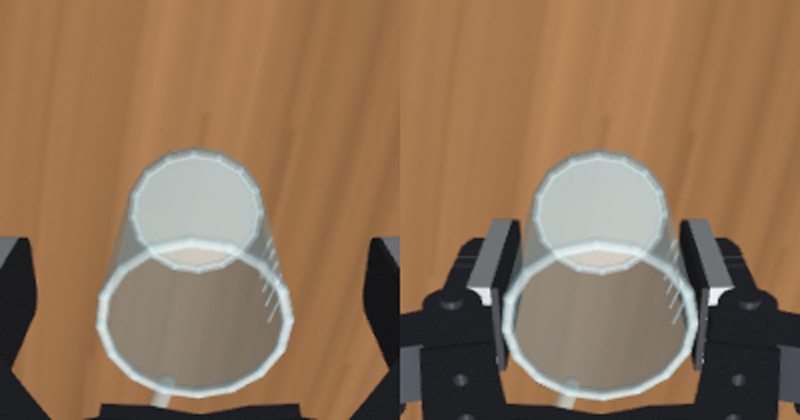

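View pics/sc4.png

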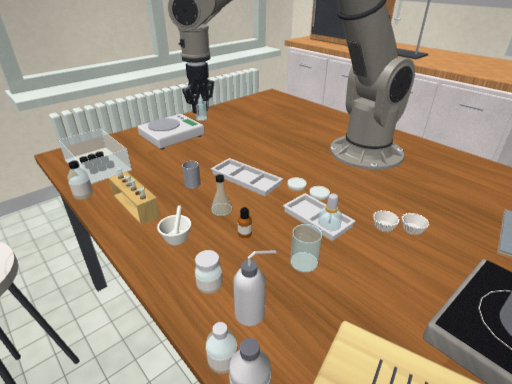

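The beaker is held and lifted with a reported width of 41.9 mm, so I'll place it.

Run:
```python
from h2 import *
place('small'); cv2.imwrite('pics/w9.png',capture('wrist'))
x,y=.679,.0645; k='dropper'; goto(*DST['small'],.2,TY[k]); goto(x,y,.16,TY[k]); z=tz(k); grip(k,x,y,z,'g3'); lift(k,x,y,z)
cv2.imwrite('pics/w10.png',capture('wrist'))
```

```text
small touch True [0.0002 0.     0.0005] w 0.04172050456098838
t 41.4833
dropper [0.67965355 0.06442468 0.03033737] 0.0853427687478333 [ 0.3 -0.5  0.5] -> [0.67970317 0.06462784 0.03000065] 0.023268537173337937 [ 1.  -0.1  5.2] 45.4083
lift w 0.02271497712282039 F [-0.5 -0.6 -0.4] t 46.9583
```

View pics/w9.png

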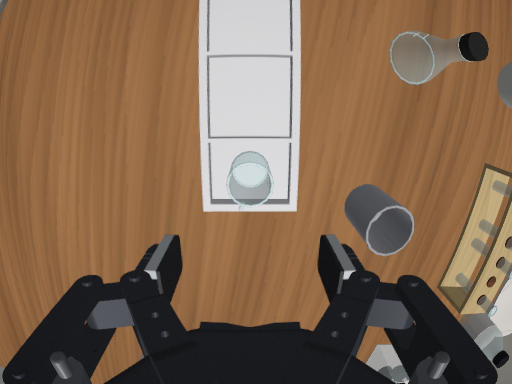

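View pics/w10.png

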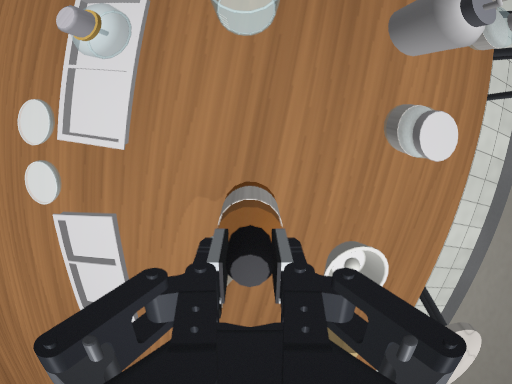

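The beaker stands well in its compartment, base at (250,168). The dropper is now held, so I'll place it and then fetch the flask.

Run:
```python
from h2 import *
place('dropper'); cv2.imwrite('pics/w11.png',capture('wrist'))
x,y=.662,-.0675; k='flask'; goto(*DST['dropper'],.2,TY[k]); goto(x,y,.18,TY[k]); z=tz(k); grip(k,x,y,z,'g4'); lift(k,x,y,z)
cv2.imwrite('pics/w12.png',capture('wrist'))
```

```text
dropper touch True [0.0002 0.0001 0.0005] w 0.022511899897323617
t 52.0583
flask [ 0.66258206 -0.06777696  0.05912964] 0.0848807039010311 [0.4 0.5 0.3] -> [ 0.66210415 -0.06756331  0.05849598] 0.023512460203302867 [-2.3 -0.4  4.6] 55.2833
lift w 0.023866637727748278 F [ 0.  -0.1 -1.3] t 56.8333
```

View pics/w11.png

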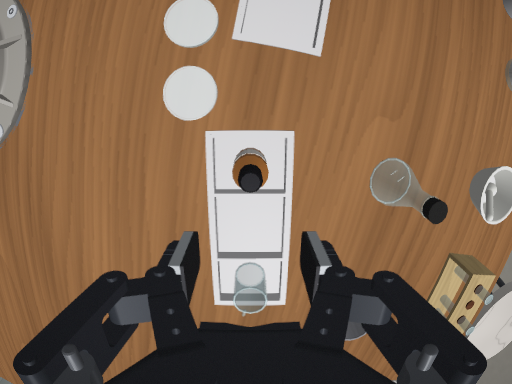

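View pics/w12.png

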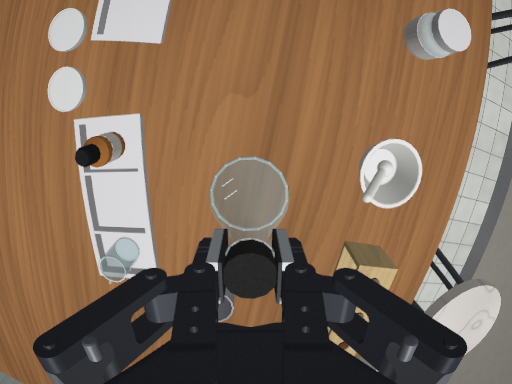

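Run:
```python
from h2 import *
place('flask'); cv2.imwrite('pics/w13.png',capture('wrist'))
x,y=.6475,-.2527; k='can'; goto(x,y,.12,TY[k]); 
i=camera_info('wrist'); print([np.round(proj('wrist',[x,y,h],i)) for h in (.075,0)])
z=tz(k); grip(k,x,y,z,'g5'); lift(k,x,y,z)
cv2.imwrite('pics/w14.png',capture('wrist'))
```

```text
flask touch True [ 1.e-04 -1.e-04  5.e-05] w 0.023631718322701886
t 61.7333
[array([248., 200.]), array([249., 175.])]
can [ 0.64801352 -0.25312982  0.00381574] 0.08494244259598827 [-0.1 -0.2  0.5] -> [ 0.64789019 -0.25277445  0.00359905] 0.051870744385369885 [-2.4  1.1  6.8] 64.5583
lift w 0.051952685779291144 F [-0.1  0.5 -1.3] t 66.1083
```

View pics/w13.png

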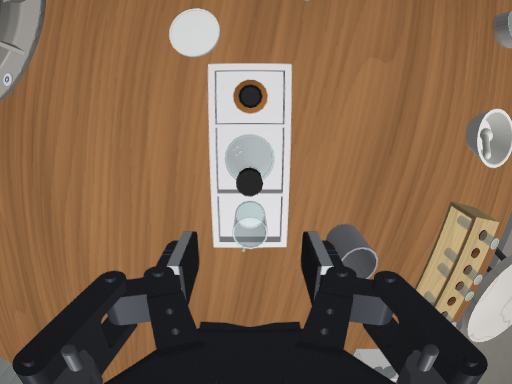

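View pics/w14.png

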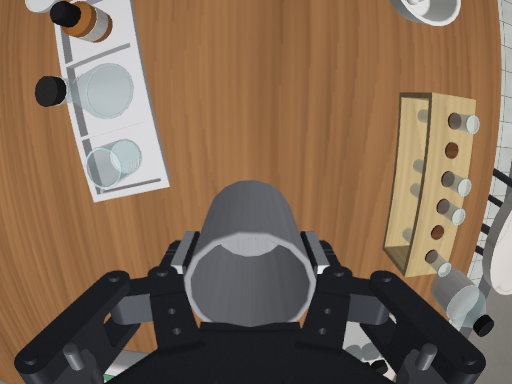

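All three pieces of the first kit stand in their compartments, with the flask base at (249,157) in the middle one. The can is held, so I'll place it now and check everything after.

Run:
```python
from h2 import *
x,y,_=sense()['position']; move_linear([x,y,.19],max_speed=.2); goto(.4765,.107,.19,TY['can'])
place('can'); cv2.imwrite('pics/w15.png',capture('wrist'))
p=sense()['position']
move_pose([.5,.40,.3],down(0)); print(sense()['t'])
im=capture('top');cv2.imwrite('pics/top2.png',im); cv2.imwrite('pics/sc5.png',capture('scene'))
cv2.imwrite('pics/t2.png',cv2.resize(im[125:265,140:390],None,fx=3.2,fy=3.2,interpolation=2))
im=cv2.imread('pics/sc5.png');cv2.imwrite('pics/s5.png',cv2.resize(im[125:285,190:390],None,fx=3.5,fy=3.5,interpolation=2))
```

```text
can touch True [0.0001 0.0001 0.0006] w 0.052643402570502755
t 72.425
73.7167
```

View pics/t2.png

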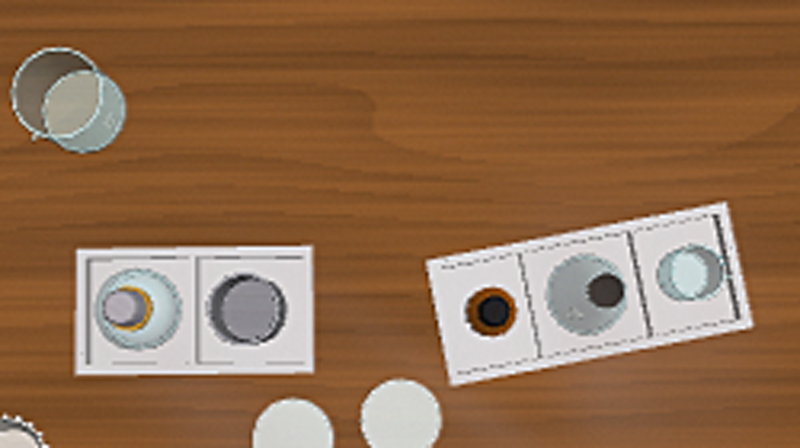

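View pics/s5.png

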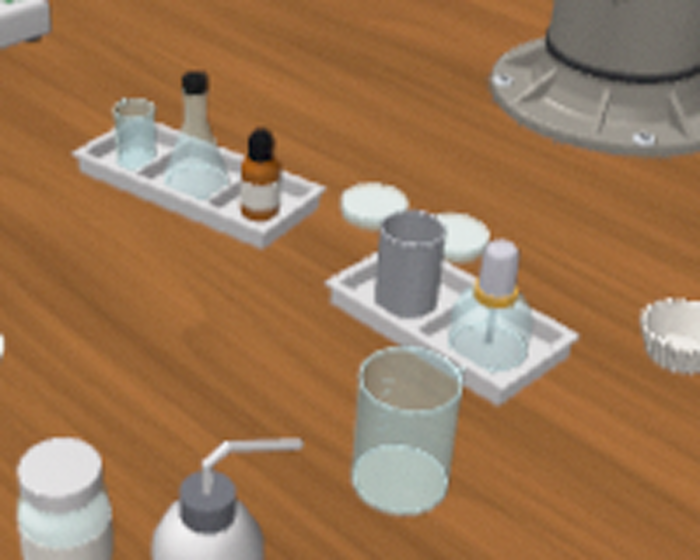

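View pics/w15.png

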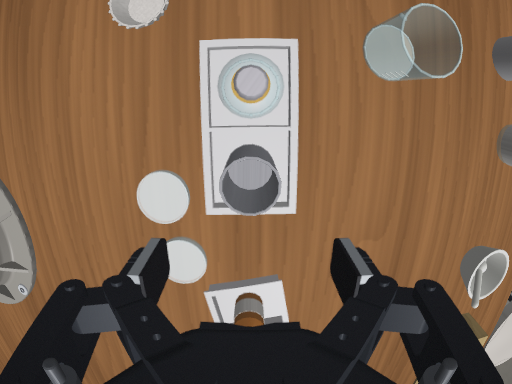

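Run:
```python
from h import *
T={2:((.4768,.1510),-.006),3:((.4884,-.1582),.187)}
for k,X,Y,z,t in (('burner',123,306,.104,2),('can',250,307,.079,2),('dropper',495,308,.09,3),('flask',606,291,.123,3),('small',696,272,.064,3)):
    p=pt('top',(X+.5)/3.2-.5+140,(Y+.5)/3.2-.5+125,z); c,a=T[t]; print(k,(R.from_euler('z',-a).apply([p[0]-c[0],p[1]-c[1],0])[:2]*1000).round(1))
p=pt('top',(56+.5)/3.2-.5+140,(92+.5)/3.2-.5+125,.095); print('large',p)
print(sense()['t']); close_job()
```

```text
burner [ 1.9 41.8]
can [  1.7 -49.2]
dropper [ 2.6 78.4]
flask [-0.6  0.4]
small [  0.4 -77. ]
large [0.63980815 0.24660223 0.095     ]
73.8167
the job is handed in; nothing more can be done
```

Both kits are made up and handed in at 73.8 s. The three-compartment tray holds the amber bottle, the flask (middle) and the small beaker; the two-compartment tray holds the burner and the can.

**Final check:** the overhead view puts the flask within 1 mm of its compartment centre, the can within about 6 mm and the other three within 3 mm. In the overhead, scene and wrist views all pieces look upright and flat on the tray floor. The large beaker is within 2 mm of where it started. The arm was clear of everything, and the verdict is not reported.

**What disagreed:**
- **Tool length:** the fingertips reach about 36 mm less far than the description says. Touching the bench with the fingers shut put the tips 28 mm behind the tool point, not 8 mm ahead.
- **Missed grasp:** before I found this, the fingers closed on nothing at the amber bottle, and it stayed standing. I also gripped the small beaker too near its rim, let go before lifting, and redid it.
- **Burner:** it was picked and placed before I found the error, with the fingers only on the upper part of its cap. It went into place without trouble.
- **Camera offset:** the scene camera disagreed with the overhead one by a steady 1 to 3 pixels, which was small next to the tolerances.

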